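Make the ink-bottle filling stand ready and start it

ROBOT

A 6-joint arm with a two-finger parallel gripper is mounted at the origin on the work surface. World frame = base frame: x ahead of the robot, y to its left, z up, the work surface at z = 0. Lengths are in m, angles in rad, forces in N, time in s.
With the tool pointing down it reaches from about 0.25 to 0.725 m from the base axis. Payload 4 kg.
Tool frame: the origin (TCP) lies at the very end of the fingers, on their centre line; the grasp point (between the pads) lies 19 mm behind it; z points along the fingers, y is the line along which they close (so a half turn about z gives the same grasp; the last joint's range is limited). The gripper opens to 85 mm and grips with 20 to 120 N. Pads are 22 mm wide; open, the fingers measure 114 mm over their backs; the gripper's body (76 mm by 85 mm) begins 54 mm behind the grasp point. The pads swing forward as they close: fully open they stand 13 mm farther back than shut.
Start: joints at [-1.251, 0.241, 0.005, 1.335, 0, 1.571], TCP at [0.157, -0.475, 0.231] pointing down, gripper open.
Joint ranges: [-2.72, 2.72], [-1.05, 1.87], [-1.09, 1.28], [-1.99, 2.15], [-1.42, 1.44], [-3.14, 3.14]. Speed limits (rad/s): [2.79, 2.79, 3.14, 3.14, 3.14, 3.14].

INTERFACE

Orientations are given as a unit quaternion [x, y, z, w].
In Python, from workcell import * gives the robot as it stands. The module is installed in compiled form; this text tells all that it offers.
- The arm moves only by the tool send_rows, never from a script. Its argument "steps" is text: rows parted by semicolons, each of 7 numbers parted by spaces: the opening, from -1 (shut) to 1 (fully open), then the shift along the world's x, y, z in m, then the turn, a rotation vector about the world's x, y, z in rad. A call has exactly 5 rows; each row shifts and turns the commanded pose from where the row before left it; what a row does not reach is not made up. A row lasts 1/12 s, in which the tool goes at most 41.7 mm and 7.16 degrees, less where a joint would pass 70% of its speed; a pose out of reach is approached as far as the arm can. A call is refused whole if a number of a shift passes 0.0417 or a number of a turn 0.125, either way. A call with a gripper value outside its range is refused whole. The fingers move at their own pace and stop on an object; the grip force is fixed at half the most. Time passes only in rows, so rows that do not move let the fingers close, or fill a call up. It gives the time, the measured TCP pose, the force, the opening and the grip force at its end, in the units of the state.
- get_obs(): the state, without advancing time (a new reading comes with each control period).
- camera(name): name is "scene" or "side" or "wrist"; returns a dict with "frame" (480x640x3 uint8, red, green, blue), "range_z" (480x640 float32, m along the optical axis (not along the pixel's ray), 0 where there is no reading), "camera_matrix" (3x3 intrinsics, pixels), "extrinsics" (4x4, takes a point from world to camera coordinates); the wrist camera has in their place "T_tool_cam" (4x4, takes a point from camera to tool coordinates, whose origin is the TCP and whose axes are the flange's). Camera axes: x right, y down, z forward; pixel columns grow to the right and rows downward; lengths in m; the calibration is good to about 2 mm. The wrist camera is an equidistant fisheye: a pixel r from the principal point sees the ray r / f radians off the axis. A picture is of the moment at which its call begins: read the wrist's pose just before it.
- job_done(): hands the job in; it is judged then, once.
The state is a dict: "clock": time; "joint_pos": joint angles; "joint_vel": joint speeds; "tau": joint torques, N m; "eef_pos": TCP position; "tool_rot": TCP orientation; "ft_force": force on the tool from outside, world axes, zero at the start; "ft_torque": the same for the moment, N m; "grip_width": finger opening in m; "grasp_force": force on a finger pad.
Only numpy, scipy, OpenCV 4.12 (cv2) and the standard library are available. Lean on these libraries where they do the work, as an engineer would, in place of code of your own. Each camera call takes 0.05 s, during which the arm holds its last target. There are 200 camera calls.

TASK

Make the filling stand ready, in this order: push the bottle carriage by its upright post fully home (to the robot's left) so that the bottles stand under the nozzles; then turn the dose dial on the controller box until its pointer lines up with the index marker; then take the splash guard out of its rack and hang it over the horizontal bar in front of the nozzles, about mid-bar, and let it go; last, press the start button right down and release it. Leave the index marker and the other bottles, the jar and the screwdriver where they are.

Things in the scene. Friction and masses are not known exactly. Their poses are not given: they have to be found in the camera images.
- stand: fixed filling stand: base plate 200 x 250 x 12 mm (x, y, z), origin at the centre of its underside on the table. In its frame: two posts at x = 75, y = +-115 mm carry a beam (top 215 mm above the table, reaching from x = 0 to 90 mm) with two nozzles; the guard bar runs along y at x = -70 mm
- bar_mid (a point): middle of the guard bar's axis; the bar is a round steel bar of 14 mm diameter, horizontal, along the stand's y, axis 150 mm above the table; its free length between the end blocks is 216 mm. Axes as the stand's. The space 65 mm either side of it in x is free above the bar
- carriage (a joint): slide of the bottle carriage along the stand's +y: 0 to 0.09 m; 0.09 = fully home against the stop (bottles under the nozzles). Starts between 0 and 0.03, moves with 2 to 3 N and stays where left
- push_post (a point): top centre of the carriage's upright push post, in front of the stand (85 mm nearer the robot than the bar): dark round steel post 18 mm in diameter, from 22 to 92 mm above the table; it moves with the carriage
- controller: fixed dosing controller, grey box 240 x 140 x 50 mm, origin at the centre of its underside; the dial is at x = -45 mm and the start button at x = +75 mm in its frame, both on top (y = 0). It may stand left or right of the stand
- dial_axis (a point): point on the dial's vertical axis, 70 mm above the table
- dial (a joint): dial angle in rad, counter-clockwise from above; 0 = the pointer points along the controller's -x; limits +-2.3. Turns with about 0.07 N m and stays where left
- pointer_tip (a point): tip of the dial's pointer arm, 50 mm from the axis, 68 mm above the table; the arm is a dark bar 14 mm wide narrowing to 4 mm, its top 68 mm above the table
- dial_pin (a point): top centre of the dial's upright crank pin: 12 mm diameter, standing on the pointer arm 36 mm from the axis, from 68 to 104 mm above the table; push it sideways to turn the dial
- index_mark (a point): where the pointer tip must be: point 50 mm from the dial axis right in front of the index marker, a small dark pointed block (10 mm, 12 mm high, on the box top 51 to 67 mm from the axis) whose point faces the axis. It is preset at another angle each time and stiff; do not move it. Height 68 mm above the table
- rack: fixed rack: base 70 x 170 x 12 mm, origin at the centre of its underside; two walls along its y, 36 mm high above the base, leave a slot 7.5 mm wide at x = 0 in which the guard stands upright. It stands on the side of the stand where the controller is not
- guard: splash guard, loose, 0.18 kg: upright plate 5 x 150 x 100 mm (x, y, z), origin at the centre of the plate's underside; at the top a cap strip 5 mm thick reaches from the plate 31.5 mm to +x and ends in a lip that hangs 22 mm down, so that strip, plate and lip form a channel along y, open below, 24 mm wide inside. At the start its underside is 12 mm above the table in the rack's slot
- guard_tab (a point): grip point on the guard's top tab, at x = 10, z = 130 mm in the guard's frame; the tab is a black block 10 mm thick (x), 44 mm wide (y), from z = 105 to 145 mm: pinch it across x from above
- guard_channel (a point): middle of the channel's ceiling (underside of the cap strip), at x = 14.5, z = 100 mm in the guard's frame: this comes to lie on top of the bar, the bar between plate and lip
- start (a joint): travel of the start button: 0 = up, 0.006 m = fully down; takes 5 N, springs back
- start_top (a point): centre of the start button's top face, 30 mm diameter
- bottle_a: bystander: small white ink bottle standing loose on the table, 38 mm diameter, 96 mm tall; origin at the centre of its underside
- bottle_b: bystander: small white ink bottle standing loose on the table, 38 mm diameter, 96 mm tall; origin at the centre of its underside
- bottle_c: bystander: small white ink bottle standing loose on the table, 38 mm diameter, 96 mm tall; origin at the centre of its underside
- bottle_d: bystander: small white ink bottle standing loose on the table, 38 mm diameter, 96 mm tall; origin at the centre of its underside
- solvent_jar: bystander: jar 64 mm diameter, 100 mm tall, with a black cap; origin at the centre of its underside
- driver: bystander: screwdriver 180 mm long, lying on the table in front of the robot; origin under its middle, long axis x
Not all that is in view belongs to the job. What is shaped like the guard but purple or yellow is not meant.

How it is judged:
By the outcome, as a careful person would: the job done as asked, in the order asked, and still so for the second after the job is handed in, with the robot touching nothing.
It also fails if it takes over 72 s, if anything falls off the work surface, if the arm or the gripper's body presses on something with over 40 N, if the wrist force passes 120 N, or if a joint passes its speed limit or range.

## Working session

There is one attempt and no reset: what is moved stays moved. The work goes in short steps, Python scripts to look and compute and a tool call to move; the robot and the scene stay as the last step left them, time stands still between calls to the robot, and variables do not carry over. Pictures are saved under pics/ and viewed, at most 10 in all, crops included, and the job is handed in when it is done.

Besides the shell and the picture viewer there is one more tool, called as name(argument=value, ...) on one line, values as JSON. send_rows: Moves the arm, as the interface text tells. Its arguments: {"type":"object","properties":{"steps":{"type":"string"}},"required":["steps"]}

```bash
mkdir -p pics; ls; python3 - <<'E'
from workcell import *
import cv2, numpy as np
o=get_obs(); print({k:np.round(v,3) for k,v in o.items()})
for n in ["scene","side"]:
    c=camera(n); np.savez(f"{n}0.npz",**c)
    print(n,c["camera_matrix"].tolist(),np.round(c["extrinsics"],4).tolist())
    cv2.imwrite(f"pics/{n}0.png",c["frame"][:,:,::-1])
E
```

```text
pics
{'clock': np.float64(0.0), 'joint_pos': array([-1.251,  0.241,  0.004,  1.335, -0.   ,  1.571]), 'joint_vel': array([-0.002,  0.   ,  0.001, -0.002,  0.   , -0.   ]), 'tau': array([ 2.0000e-03, -3.7232e+01,  2.5241e+01,  1.7000e-02, -0.0000e+00,
        0.0000e+00]), 'eef_pos': array([ 0.157, -0.474,  0.23 ]), 'tool_rot': array([ 0.987,  0.159, -0.   , -0.001]), 'ft_force': array([-0.399, -0.196, -0.225]), 'ft_torque': array([ 0.039,  0.05 , -0.034]), 'grasp_force': np.float64(0.0), 'grip_width': np.float64(0.085)}
scene [[567.9224406339634, 0.0, 320.9964934582715], [0.0, 567.9224406339634, 248.7300793842035], [0.0, 0.0, 1.0]] [[0.0179, 0.9997, 0.0185, -0.1832], [0.6301, 0.0031, -0.7765, -0.2762], [-0.7763, 0.0256, -0.6298, 2.178], [0.0, 0.0, 0.0, 1.0]]
side [[594.6167714044682, 0.0, 315.8799243114055], [0.0, 594.6167714044682, 235.31790096753693], [0.0, 0.0, 1.0]] [[0.994, -0.1085, -0.0146, -0.5574], [-0.0738, -0.5663, -0.8209, 0.2057], [0.0808, 0.817, -0.5709, 1.3765], [0.0, 0.0, 0.0, 1.0]]
```

View pics/scene0.png

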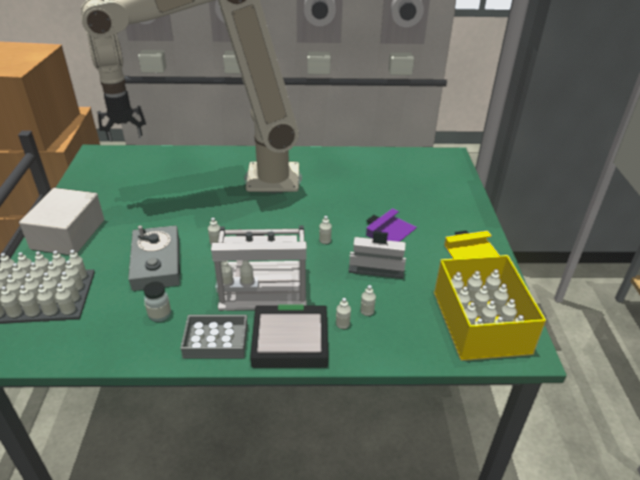

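View pics/side0.png

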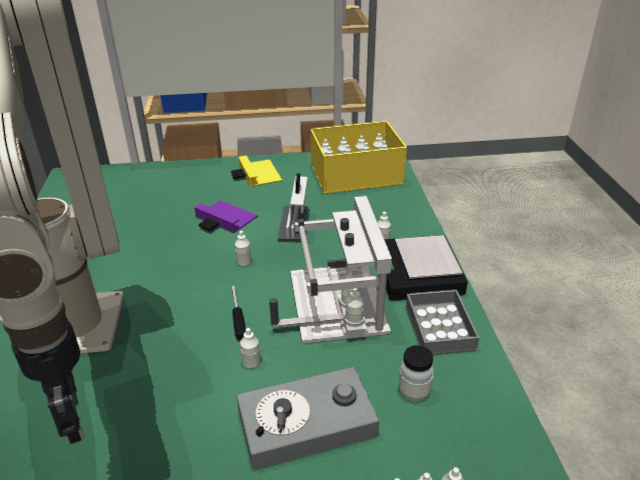

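The scene view shows the stand at (262,265), the controller at (155,258) and the rack with the grey guard at (378,255). Lookalike guards are purple at (392,228) and yellow at (470,245). The bystanders are bottles at (213,230), (325,230), (343,313) and (368,300), plus the jar at (157,302). In the side view, the push post is at (274,312), the driver at (238,315), the dial at (283,410), the button at (344,393) and the index marker at about (261,431).

The guard candidates are the purple one (225,215 side), the yellow one (260,170 side) and the grey-white one with a black tab in the rack (297,205 side). I choose the grey one. For the post I choose the dark one at (274,312), and will check both choices in a close crop.

```bash
cat > h.py <<'E'
import numpy as np, cv2
def ray(c,u,v):
    K=c["camera_matrix"];E=c["extrinsics"];R=E[:3,:3];t=E[:3,3]
    d=R.T@np.linalg.solve(K,[u,v,1.]); return -R.T@t,d
def onz(c,u,v,z):
    o,d=ray(c,u,v); return o+d*(z-o[2])/d[2]
def pts(c):
    K=c["camera_matrix"];E=c["extrinsics"];R=E[:3,:3];t=E[:3,3]
    v,u=np.mgrid[:480,:640]; Z=c["range_z"]
    P=np.stack([(u-K[0,2])/K[0,0]*Z,(v-K[1,2])/K[1,1]*Z,Z],-1)
    W=(P-t)@R; W[Z==0]=np.nan; return W
def proj(c,p):
    E=c["extrinsics"]; q=c["camera_matrix"]@(E[:3,:3]@np.array(p)+E[:3,3]); return q[:2]/q[2]
E
python3 - <<'E'
from h import *
s=np.load("side0.npz");f=s["frame"][:,:,::-1]
a=cv2.resize(f[165:365,225:405],None,fx=3,fy=3,interpolation=cv2.INTER_CUBIC)   # 540x600
b=cv2.resize(f[365:465,235:385],None,fx=5.3,fy=5.3,interpolation=cv2.INTER_CUBIC)
cv2.imwrite("pics/c1.png",a); cv2.imwrite("pics/c2.png",b)
W=pts(s)
for n,u,v in [("post",274,303),("post2",274,315),("bar",308,260),("tab",297,180),("ctl",330,425),("btn",344,390),("dial",283,407),("boA",250,345),("boB",243,245),("drv",238,320),("base",300,325)]: print(n,np.round(W[v,u],3))
E
```

```text
post [ 0.461 -0.086  0.089]
post2 [ 0.459 -0.088  0.056]
bar [ 0.542 -0.033  0.159]
tab [0.547 0.324 0.159]
ctl [ 0.545 -0.388  0.051]
btn [ 0.579 -0.328  0.071]
dial [ 0.463 -0.354  0.072]
boA [ 0.406 -0.185  0.068]
boB [0.394 0.171 0.067]
drv [ 0.377 -0.06   0.025]
base [ 0.516 -0.081  0.013]
```

View pics/c1.png

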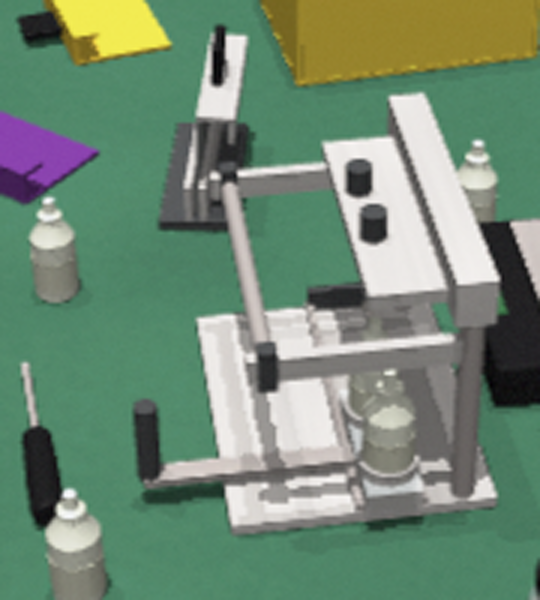

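View pics/c2.png

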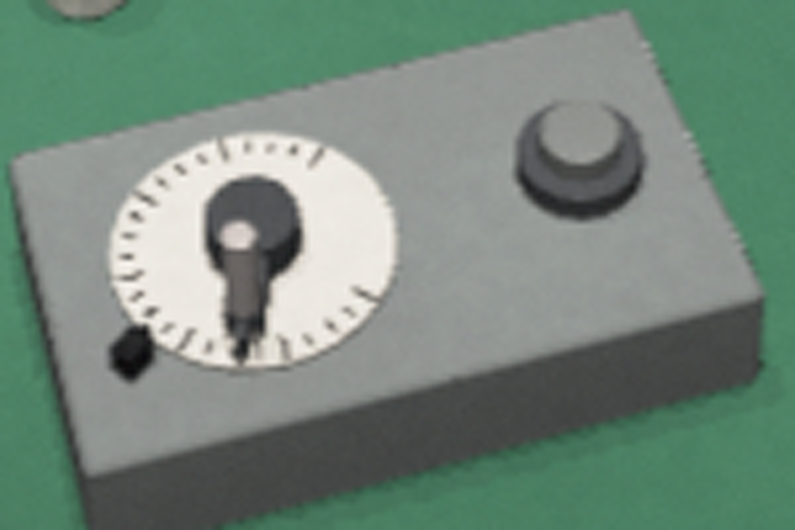

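Crop 1 confirms the dark round post at side px (274,302–323), the bar from (303,225) to (314,290), and the grey-white guard in the dark rack with its black tab at (298,180). In crop 2, the dial's pointer tip is at side px (280,432), the pin top at (280,409), the index marker at (260,431) and the button at (344,391).

```bash
python3 - <<'E'
from h import *
C={n:dict(np.load(f"{n}0.npz")) for n in("scene","side")}
def reg(c,lo,hi,m=None):
    W=pts(c); ok=((W>lo)&(W<hi)).all(-1)
    if m is not None: ok&=m
    return W[ok],np.argwhere(ok)
for n,c in C.items():
    g=c["frame"].astype(int); br=g.sum(-1)
    print("==",n)
    # bar
    P,_=reg(c,(0.5,-0.12,0.146),(0.575,0.13,0.165))
    if len(P):
        A=np.polyfit(P[:,1],P[:,0],1); r=P[:,0]-np.polyval(A,P[:,1]); P=P[abs(r)<.01]
        A=np.polyfit(P[:,1],P[:,0],1); print("bar",len(P),"x=",A,"y",P[:,1].min(),P[:,1].max(),"z",np.median(P[:,2]))
    P,_=reg(c,(0.43,-0.13,0.03),(0.485,-0.05,0.1),br<250); 
    if len(P): print("post",len(P),P.mean(0),P.min(0),P.max(0), P[P[:,2]>.085].mean(0))
    # beam / base plate
    P,_=reg(c,(0.45,-0.2,0.006),(0.8,0.2,0.018),br>330)
    print("base",len(P)); q=cv2.minAreaRect((P[:,:2]*1000).astype(np.float32)); print(q)
    P,_=reg(c,(0.3,-0.55,0.046),(0.75,-0.2,0.056)); q=cv2.minAreaRect((P[:,:2]*1000).astype(np.float32)); print("ctl",q)
    P,_=reg(c,(0.45,0.2,0.005),(0.7,0.5,0.018),br<300); q=cv2.minAreaRect((P[:,:2]*1000).astype(np.float32)); print("rackbase",len(P),q)
    P,_=reg(c,(0.45,0.2,0.105),(0.7,0.5,0.122),br>250); q=cv2.minAreaRect((P[:,:2]*1000).astype(np.float32)); print("cap",len(P),q,np.median(P,0))
    P,_=reg(c,(0.45,0.2,0.125),(0.7,0.5,0.165),br<200); q=cv2.minAreaRect((P[:,:2]*1000).astype(np.float32)); print("tab",len(P),q,P.min(0),P.max(0))
    P,_=reg(c,(0.53,-0.4,0.064),(0.65,-0.28,0.09)); print("btn",len(P),P.mean(0),P.max(0),cv2.minAreaRect((P[:,:2]*1000).astype(np.float32)))
    P,_=reg(c,(0.4,-0.42,0.075),(0.52,-0.3,0.115)); print("pin",len(P),P.mean(0) if len(P) else 0,P[P[:,2]>.1].mean(0))
    for nm,x,y in [("bA",.406,-.18),("bB",.394,.18)]:
        P,_=reg(c,(x-.04,y-.04,.03),(x+.04,y+.04,.1)); print(nm,P.mean(0),P.min(0),P.max(0))
E
```

```text
== scene
bar 320 x= [-0.02834989  0.5478252 ] y -0.11908594709053474 0.11509837901488433 z 0.15517900174559784
post 2 [ 0.47121357 -0.07589063  0.08506649] [ 0.4690753  -0.07774507  0.08341263] [ 0.47335183 -0.07403619  0.08672035] [ 0.47335183 -0.07403619  0.08672035]
base 1962
((651.1615600585938, -29.866348266601562), (308.8885803222656, 297.7239685058594), 89.9366455078125)
ctl ((566.2293701171875, -400.15289306640625), (365.77996826171875, 297.994873046875), 0.10731888562440872)
rackbase 449 ((583.639404296875, 385.28619384765625), (280.1154479980469, 87.32915496826172), 65.80471801757812)
cap 463 ((554.8194580078125, 341.76312255859375), (149.9709930419922, 43.769073486328125), 80.3677749633789) [0.56090775 0.33986018 0.1158662 ]
tab 135 ((555.6522827148438, 341.0151672363281), (41.85837936401367, 15.999605178833008), 78.66272735595703) [0.54652107 0.32003928 0.12505819] [0.56586635 0.36187547 0.16032176]
btn 81 [ 0.58572661 -0.32631049  0.07021797] [ 0.60587755 -0.30498298  0.07687618] ((584.100830078125, -324.54736328125), (39.3734016418457, 36.371124267578125), 47.7182884216
[... 1018 characters left out ...]
5185777 0.32025887 0.11615323]
tab 58 ((549.9547119140625, 339.7416076660156), (44.37348556518555, 6.942510604858398), 79.6192398071289) [0.54352466 0.31731958 0.12511944] [0.55588567 0.36219068 0.16060055]
btn 219 [ 0.57759816 -0.33045273  0.07042882] [ 0.59908107 -0.31039861  0.07660937] ((577.4260864257812, -330.7669677734375), (33.75651550292969, 43.59420394897461), 65.71749114990234)
pin 103 [ 0.45592829 -0.3859355   0.09309793] [ 0.45568598 -0.38541021  0.10369485]
bA [ 0.40292971 -0.17910088  0.06077784] [ 0.3829683  -0.19310358  0.03006522] [ 0.42114822 -0.15942662  0.09946485]
bB [0.39029803 0.17803527 0.06001447] [0.37089017 0.16531166 0.03003339] [0.40842304 0.19831883 0.0972107 ]
```

send_rows(steps="-1 0.03 0.01 0.004 0 0 0;-1 0.03 0.01 0.004 0 0 0;-1 0.03 0.01 0.004 0 0 0;-1 0.03 0.01 0.004 0 0 0;-1 0.03 0.01 0.004 0 0 0")

```text
clock: 0.52
eef_pos: [0.3082, -0.4238, 0.251]
tool_rot: [0.987, 0.159, -0.0, -0.001]
ft_force: [0.4, -1.4, 0.5]
grip_width: 0.0258
grasp_force: 0.0
```

send_rows(steps="-1 0.03 0.01 0.004 0 0 0;-1 0.03 0.01 0.004 0 0 0;-1 0.03 0.01 0.004 0 0 0;-1 0.03 0.01 0.004 0 0 0;-1 0 0 0 0 0 0")

```text
clock: 0.93
eef_pos: [0.4321, -0.3825, 0.2669]
tool_rot: [0.987, 0.162, 0.001, -0.0]
ft_force: [-0.7, -0.5, -0.8]
grip_width: 0.0001
grasp_force: 0.0
```

```bash
cat >> h.py <<'E'
from scipy.spatial.transform import Rotation as Ro
def wrist(tag):
    import workcell as w
    o=w.get_obs(); c=w.camera("wrist")
    T=np.eye(4); T[:3,:3]=Ro.from_quat(o["tool_rot"]).as_matrix(); T[:3,3]=o["eef_pos"]
    c["T"]=T@c["T_tool_cam"]; np.savez(f"w{tag}.npz",**c); cv2.imwrite(f"pics/w{tag}.png",c["frame"][:,:,::-1]); return c
def wray(c,u,v):
    K=c["camera_matrix"]; a=np.stack([(np.asarray(u,float)-K[0,2])/K[0,0],(np.asarray(v,float)-K[1,2])/K[1,1]],-1)
    r=np.linalg.norm(a,axis=-1,keepdims=True); s=np.where(r>1e-9,np.sin(r)/np.maximum(r,1e-9),1)
    d=np.concatenate([a*s,np.cos(r)],-1); return c["T"][:3,3],d@c["T"][:3,:3].T
def wonz(c,u,v,z):
    o,d=wray(c,u,v); return o+d*((z-o[2])/d[...,2])[...,None]
def wpts(c):
    v,u=np.mgrid[:480,:640]; o,d=wray(c,u,v); dc=d@c["T"][:3,:3]
    Z=c["range_z"]; W=o+d*(Z/dc[...,2])[...,None]; W[Z==0]=np.nan; return W
def wproj(c,p):
    q=c["T"][:3,:3].T@(np.array(p)-c["T"][:3,3]); r=np.hypot(q[0],q[1]); th=np.arctan2(r,q[2]); K=c["camera_matrix"]
    return np.array([K[0,2]+K[0,0]*th*q[0]/r,K[1,2]+K[1,1]*th*q[1]/r])
E
python3 - <<'E'
from h import *
import workcell as w
o=w.get_obs(); print(o["clock"],np.round(o["eef_pos"],4),np.round(o["tool_rot"],4))
c=wrist("1"); print(c["camera_matrix"],np.round(c["T_tool_cam"],3))
print(wproj(c,(.463,-.355,.07)),wproj(c,(.578,-.328,.07)))
E
```

```text
0.9333 [ 0.4321 -0.3825  0.2669] [ 9.868e-01  1.621e-01  1.200e-03 -2.000e-04]
[[371.64829954   0.         318.91188025]
 [  0.         371.64829954 238.56440604]
 [  0.           0.           1.        ]] [[ 0.001 -0.96  -0.279  0.071]
 [ 1.     0.001 -0.    -0.002]
 [ 0.001 -0.279  0.96  -0.142]
 [ 0.     0.     0.     1.   ]]
[303.23418817 170.09151246] [315.54106689  43.20769835]
```

View pics/w1.png

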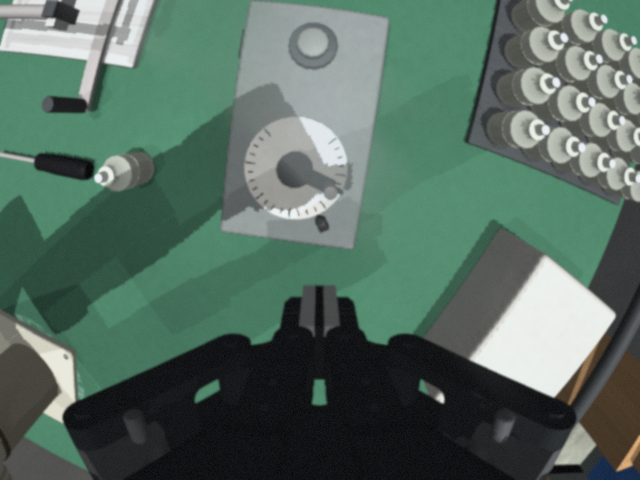

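The wrist view shows the dial hub at (296,168), the pin at (330,193), the index marker at (321,222) and the button at (313,42). The push post is at (65,104).

```bash
cat > dial.py <<'E'
from h import *
import sys
def look(c,view=None):
    W=wpts(c); f=c["frame"].astype(int); br=f.sum(-1)
    inb=(abs(W[...,0]-.54)<.18)&(abs(W[...,1]+.34)<.12)
    m=inb&(W[...,2]>.044)&(W[...,2]<.056)
    m8=cv2.morphologyEx(m.astype(np.uint8),cv2.MORPH_OPEN,np.ones((5,5)))
    k,l,st,_=cv2.connectedComponentsWithStats(m8); i=1+np.argmax(st[1:,4]); ct=max(cv2.findContours((l==i).astype(np.uint8),0,1)[0],key=cv2.contourArea)[:,0]
    P=wonz(c,ct[:,0],ct[:,1],.05)[:,:2]
    q=cv2.minAreaRect((P*1000).astype(np.float32)); print("box",q)
    # marker: dark blob on top, arm, pin
    d=inb&(W[...,2]>.07)&(W[...,2]<.12); 
    print("pin(top) ",np.nanmean(W[d&(W[...,2]>.099)],0),(d&(W[...,2]>.099)).sum())
    b=inb&(W[...,2]>.074)&(np.hypot(W[...,0]-.578,W[...,1]+.33)<.03); print("btn",W[b].mean(0),b.sum(),np.percentile(W[b][:,2],[50,95]))
    h=inb&(W[...,2]>.064)&(W[...,2]<.085)&(W[...,0]<.53); H=W[h]; print("hub+arm",h.sum(),H.min(0),H.max(0),np.median(H,0))
    return W
if __name__=="__main__":
    c=dict(np.load(f"w{sys.argv[1]}.npz")); W=look(c)
    for u,v in [(296,168),(290,160),(321,222),(330,193),(260,168),(313,42),(65,104)]: print((u,v),np.round(W[v,u],4),c["frame"][v,u])
    f=cv2.resize(c["frame"][110:240,225:370,::-1],None,fx=4.5,fy=4.5,interpolation=cv2.INTER_CUBIC); cv2.imwrite(f"pics/w{sys.argv[1]}c.png",f)
E
python3 dial.py 1
```

```text
box ((504.48931884765625, -338.6727294921875), (237.77464294433594, 138.95240783691406), 10.603540420532227)
pin(top)  [ 0.4561274  -0.38239971  0.10331283] 161
btn [ 0.5770591  -0.32456174  0.07402913] 2 [0.07402913 0.07404489]
hub+arm 1345 [ 0.44401189 -0.39642497  0.06413019] [ 0.47699525 -0.3301329   0.08492554] [ 0.45999163 -0.35118404  0.07019321]
(296, 168) [ 0.4628 -0.3481  0.0705] [ 97 103 103]
(290, 160) [ 0.4681 -0.3407  0.0712] [101 104 106]
(321, 222) [ 0.4201 -0.3867  0.0619] [67 68 70]
(330, 193) [ 0.4553 -0.3825  0.1029] [139 141 140]
(260, 168) [ 0.4502 -0.3144  0.0529] [175 174 169]
(313, 42) [ 0.5782 -0.3255  0.0706] [171 180 175]
(65, 104) [ 0.4603 -0.0866  0.0696] [29 28 31]
```

View pics/w1c.png

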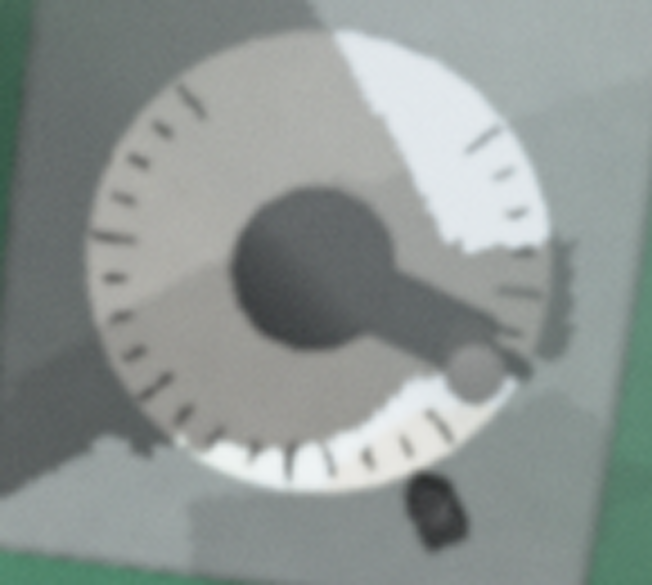

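send_rows(steps="-1 0.004 0.036 0 0 0 -0.047;-1 0.004 0.036 0 0 0 -0.047;-1 0.004 0.036 0 0 0 -0.047;-1 0.004 0.036 0 0 0 -0.047;-1 0.004 0.036 0 0 0 -0.047")

```text
clock: 1.4
eef_pos: [0.4459, -0.2036, 0.2668]
tool_rot: [0.999, 0.04, -0.001, -0.0]
ft_force: [-0.1, 0.1, -0.3]
grip_width: 0.0004
grasp_force: 0.0
```

send_rows(steps="-1 0.004 0.036 0 0 0 -0.047;-1 0.003 0.036 0 0 0 -0.044;-1 0 0 -0.02 0 0 0;-1 0 0 -0.04 0 0 0;-1 0 0 -0.04 0 0 0")

```text
clock: 1.82
eef_pos: [0.4549, -0.1327, 0.1676]
tool_rot: [1.0, -0.003, 0.002, 0.001]
ft_force: [1.3, -0.3, -0.6]
grip_width: 0.0002
grasp_force: 0.0
```

```bash
python3 - <<'E'
from h import *
import workcell as w
o=w.get_obs(); print(np.round(o["eef_pos"],4),Ro.from_quat(o["tool_rot"]).as_matrix()[:2,0])
c=wrist("2"); W=wpts(c); f=c["frame"].astype(int).sum(-1)
P=W[(abs(W[...,0]-.46)<.03)&(abs(W[...,1]+.08)<.03)&(W[...,2]>.084)&(W[...,2]<.1)]; print("post top",len(P),P.mean(0),P.min(0),P.max(0))
# marker/dial in w1
c=dict(np.load("w1.npz")); g=c["frame"].astype(int).sum(-1)
m=np.zeros_like(g,bool); m[210:240,310:335]=g[210:240,310:335]<300
uv=np.argwhere(m)[:,::-1]; print("marker px",len(uv),uv.mean(0),uv.min(0),uv.max(0)); M=wonz(c,*uv.mean(0),.06)
ax=wonz(c,294.6,169.6,.070); pin=wonz(c,330.3,192.5,.104); print("hub",ax,"pin",pin,"marker",M)
for a in (ax[:2],np.array([.4603,-.347])):
    for p in (pin,M): print(np.degrees(np.arctan2(*(p[:2]-a)[::-1])),np.linalg.norm(p[:2]-a))
E
```

```text
[ 0.4549 -0.1327  0.1676] [ 0.99997637 -0.00516611]
post top 626 [ 0.45976452 -0.07892636  0.09077713] [ 0.45036239 -0.08728576  0.08401237] [ 0.46771395 -0.0698542   0.09323039]
marker px 174 [321.35057471 223.0862069 ] [315 215] [328 231]
hub [ 0.46095019 -0.34736408  0.07      ] pin [ 0.4559749  -0.38246951  0.104     ] marker [ 0.41879246 -0.38753417  0.06      ]
-98.06647492779831 0.035456233831214164
-136.38302733300887 0.05823152089403957
-96.95223467520509 0.03573223503230827
-135.67974586914573 0.05801633098691724
```

send_rows(steps="-1 0.005 0 -0.04 0 0 0;-1 0 0 -0.04 0 0 0;-1 0 0 -0.032 0 0 0;-1 0 0.01 0 0 0 0;-1 0 0.01 0 0 0 0")

```text
clock: 2.28
eef_pos: [0.4572, -0.1125, 0.0546]
tool_rot: [1.0, -0.004, -0.002, -0.001]
ft_force: [-0.5, -0.7, 0.7]
grip_width: 0.0005
grasp_force: 0.0
```

send_rows(steps="-1 0 0.01 0 0 0 0;-1 0 0.012 0 0 0 0;-1 0 0.012 0 0 0 0;-1 0 0.012 0 0 0 0;-1 0 0.01 0 0 0 0")

```text
clock: 2.7
eef_pos: [0.4601, -0.0562, 0.0578]
tool_rot: [1.0, -0.003, 0.001, 0.001]
ft_force: [-2.2, -3.8, 0.2]
grip_width: -0.0
grasp_force: 1.5
```

send_rows(steps="-1 0 0.005 0 0 0 0;-1 0 0.005 0 0 0 0;-1 0 0.005 0 0 0 0;-1 0 0.002 0 0 0 0;-1 0 0 0 0 0 0")

```text
clock: 3.12
eef_pos: [0.46, -0.039, 0.0558]
tool_rot: [1.0, -0.003, 0.001, -0.0]
ft_force: [-0.1, 0.6, -0.1]
grip_width: -0.0
grasp_force: 0.0
```

```bash
python3 - <<'E'
from h import *
import workcell as w
o=w.get_obs(); print(np.round(o["eef_pos"],4),o["ft_force"])
c=wrist("3"); W=wpts(c)
P=W[(abs(W[...,0]-.46)<.03)&(abs(W[...,1]-o["eef_pos"][1])<.06)&(W[...,2]>.084)&(W[...,2]<.1)]; print("post top",len(P),P.mean(0),P.min(0),P.max(0))
E
```

```text
[ 0.46   -0.039   0.0558] [-0.06415495  0.59444306 -0.13908318]
post top 2347 [ 0.466546   -0.03337675  0.09209457] [ 0.44822032 -0.06434746  0.08402066] [ 0.47361575 -0.00756884  0.09999389]
```

send_rows(steps="-1 0 0.004 0 0 0 0;-1 0 0.004 0 0 0 0;-1 0 0.003 0 0 0 0;-1 0 0.003 0 0 0 0;-1 0 0.003 0 0 0 0")

```text
clock: 3.58
eef_pos: [0.4592, -0.0271, 0.0554]
tool_rot: [1.0, -0.004, -0.0, 0.006]
ft_force: [-1.6, -23.9, 3.4]
grip_width: 0.0003
grasp_force: 11.9
```

send_rows(steps="-1 0 0.002 0 0 0 0;-1 0 0.002 0 0 0 0;-1 0 0.002 0 0 0 0;-1 0 0.002 0 0 0 0;-1 0 0.002 0 0 0 0")

```text
clock: 4.0
eef_pos: [0.459, -0.0271, 0.0558]
tool_rot: [1.0, -0.008, -0.0, 0.017]
ft_force: [-1.8, -51.3, 3.9]
grip_width: -0.0004
grasp_force: 25.9
```

send_rows(steps="-1 0 -0.025 0 0 0 0;-1 0 -0.02 0 0 0 0;-1 0 0 0.035 0 0 0;-1 0 0 0.04 0 0 0;-1 0 0 0.04 0 0 0")

```text
clock: 4.42
eef_pos: [0.4578, -0.0574, 0.1705]
tool_rot: [1.0, -0.004, -0.002, -0.001]
ft_force: [1.0, -0.1, 0.2]
grip_width: 0.0
grasp_force: 0.0
```

send_rows(steps="-1 0 -0.027 0.03 0 0 0.095;-1 0 -0.027 0 0 0 0.095;-1 0 -0.027 0 0 0 0.095;-1 0 -0.027 0 0 0 0.095;-1 0 -0.027 0 0 0 0.095")

```text
clock: 4.83
eef_pos: [0.4592, -0.1931, 0.2004]
tool_rot: [0.972, 0.235, 0.0, -0.0]
ft_force: [0.7, -0.5, 0.4]
grip_width: -0.0002
grasp_force: 0.0
```

send_rows(steps="0 0 -0.027 0 0 0 0.095;0 0 -0.027 0 0 0 0.095;0 0 -0.027 0 0 0 0.095;0 0 -0.027 0 0 0 0.095;0 0 -0.027 0 0 0 0.095")

```text
clock: 5.25
eef_pos: [0.4592, -0.3282, 0.1998]
tool_rot: [0.89, 0.457, 0.0, -0.001]
ft_force: [0.3, -0.5, 0.7]
grip_width: 0.0429
grasp_force: 0.0
```

```bash
python3 - <<'E'
from h import *
import workcell as w
o=w.get_obs(); X=Ro.from_quat(o["tool_rot"]).as_matrix()[:2,0];print(np.round(o["eef_pos"],4),np.degrees(np.arctan2(X[1],X[0])),o["joint_pos"])
c=w.camera("scene"); s=w.camera("side"); np.savez("side1.npz",**s)
W=pts(s); P=W[(abs(W[...,0]-.46)<.03)&(abs(W[...,1])<.06)&(W[...,2]>.03)&(W[...,2]<.1)]; print("post",len(P),P.mean(0))
W=pts(np.load("side0.npz")); P=W[(abs(W[...,0]-.46)<.03)&(abs(W[...,1]+.08)<.06)&(W[...,2]>.03)&(W[...,2]<.1)]; print("post before",len(P),P.mean(0))
E
```

```text
[ 0.4592 -0.3282  0.1998] 54.35739457041597 [-6.21240197e-01  3.83737715e-01  1.22223171e-01  1.31035237e+00
  1.32863824e-03  1.57163553e+00]
post 0 [nan nan nan]
post before 202 [ 0.45823365 -0.08521446  0.06622077]<stdin>:5: RuntimeWarning: Mean of empty slice.
  ret = um.true_divide(
```

send_rows(steps="0 -0.003 -0.027 0 0 0 0.1;0 0 -0.027 0 0 0 0.05;0 0 0 -0.04 0 0 0;0 0 0 -0.04 0 0 0;0 0 0 0 0 0 0")

```text
clock: 5.77
eef_pos: [0.4514, -0.3768, 0.1116]
tool_rot: [0.854, 0.52, -0.002, -0.008]
ft_force: [-1.8, 1.7, -1.5]
grip_width: 0.0431
grasp_force: 0.0
```

send_rows(steps="0 0 0 -0.02 0 0 0;0 0 0 -0.018 0 0 0;0 0 0 0 0 0 0;-1 0 0 0 0 0 0;-1 0 0 0 0 0 0")

```text
clock: 6.18
eef_pos: [0.4573, -0.3817, 0.0843]
tool_rot: [0.854, 0.52, 0.0, 0.001]
ft_force: [1.2, 0.7, 0.7]
grip_width: 0.0197
grasp_force: 0.0
```

send_rows(steps="-1 0 0 0 0 0 0;-1 0 0 0 0 0 0;-1 0 0 0 0 0 0;-1 0 0 0 0 0 0;-1 0 0 0 0 0 0")

```text
clock: 6.6
eef_pos: [0.4574, -0.3821, 0.0846]
tool_rot: [0.854, 0.52, 0.001, 0.002]
ft_force: [0.4, 2.3, 6.9]
grip_width: 0.0098
grasp_force: 59.0
```

send_rows(steps="-1 -0.0049 0.0009 0 0 0 -0.12;-1 -0.0048 0.0015 0 0 0 -0.12;-1 -0.0045 0.0022 0 0 0 -0.12;-1 -0.0042 0.0028 0 0 0 -0.12;-1 -0.0037 0.0034 0 0 0 -0.12")

```text
clock: 7.02
eef_pos: [0.4381, -0.3731, 0.0847]
tool_rot: [0.97, 0.241, 0.004, 0.004]
ft_force: [8.1, -3.8, -0.3]
grip_width: 0.0094
grasp_force: 58.5
```

send_rows(steps="-1 0 0 0 0 0 0;-1 0 0 0 0 0 0;-1 0 0 0 0 0 0;-1 0 0 0 0 0 0;-1 0 0 0 0 0 0")

```text
clock: 7.43
eef_pos: [0.4378, -0.3728, 0.0847]
tool_rot: [0.97, 0.244, 0.003, 0.003]
ft_force: [5.2, -1.9, 0.7]
grip_width: 0.0096
grasp_force: 58.8
```

```bash
python3 - <<'E'
from h import *
c=wrist("4"); 
import workcell as w
s=w.camera("side"); np.savez("side2.npz",**s)
a=cv2.resize(c["frame"][:,:,::-1],(400,300)); p=wproj(c,(.43,-.38,.065)); print(p)
u,v=p.astype(int); b=c["frame"][max(v-40,0):v+40,max(u-50,0):u+50,::-1]; b=cv2.resize(b,None,fx=4,fy=4,interpolation=cv2.INTER_CUBIC)
q=proj(s,(.44,-.365,.065)).astype(int); d=cv2.resize(s["frame"][q[1]-37:q[1]+38,q[0]-50:q[0]+50,::-1],(400,300),interpolation=cv2.INTER_CUBIC)
M=np.zeros((600,800,3),np.uint8); M[:300,:400]=a; M[:b.shape[0]][:300,400:400+b.shape[1]]=b[:300]; M[300:,:400]=d; cv2.imwrite("pics/m4.png",M)
E
```

```text
[327.50795667 307.20113619]
```

View pics/m4.png

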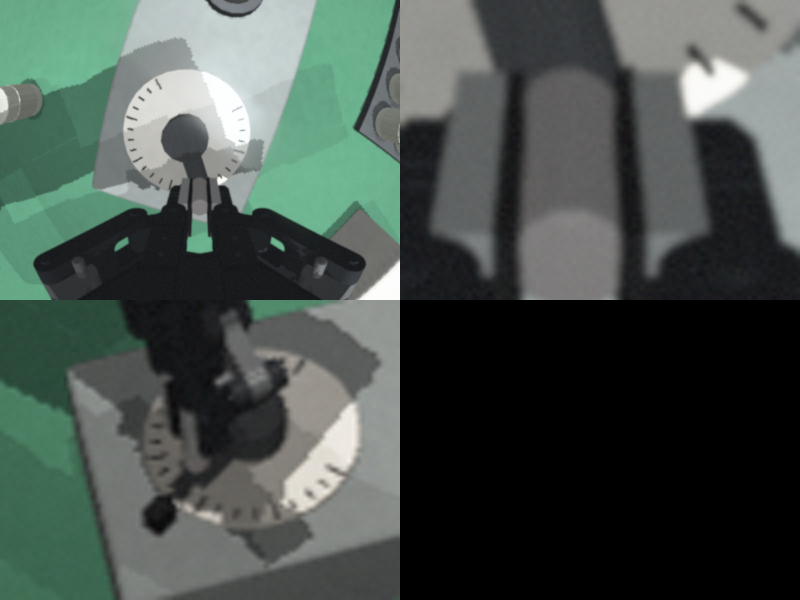

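The side crop shows the pointer tip at about (175,487) and the marker at (160,515), so the pointer is a few degrees short. I'll nudge it, release, and re-measure from above.

send_rows(steps="-1 -0.002 0.0018 0 0 0 -0.06;-1 0 0 0 0 0 0;-1 0 0 0 0 0 0;0 0 0 0 0 0 0;0 0 0 0 0 0 0")

```text
clock: 7.95
eef_pos: [0.4322, -0.3693, 0.083]
tool_rot: [0.977, 0.215, 0.0, 0.0]
ft_force: [-0.0, 0.5, 0.6]
grip_width: 0.0325
grasp_force: 0.0
```

send_rows(steps="0 0 0 0 0 0 0;0 0 0 0.02 0 0 0;0 0 0 0.04 0 0 0;0 -0.01 -0.01 0.04 0 0 0;0 -0.01 -0.01 0.04 0 0 0")

```text
clock: 8.37
eef_pos: [0.4117, -0.3878, 0.2218]
tool_rot: [0.976, 0.216, -0.001, -0.001]
ft_force: [0.6, -1.4, 0.5]
grip_width: 0.0423
grasp_force: 0.0
```

send_rows(steps="0 -0.01 -0.01 0.03 0 0 0;0 0 0 0 0 0 0;0 0 0 0 0 0 0;0 0 0 0 0 0 0;0 0 0 0 0 0 0")

```text
clock: 8.78
eef_pos: [0.4018, -0.3977, 0.249]
tool_rot: [0.977, 0.215, -0.001, -0.002]
ft_force: [-0.5, -0.5, -1.2]
grip_width: 0.0429
grasp_force: 0.0
```

```bash
python3 - <<'E'
from h import *
import workcell as w
from dial import look
c=wrist("5"); o=w.get_obs(); print(o["clock"],o["eef_pos"])
look(c)
pk=[wproj(c,p) for p in ((.4607,-.3472,.07),(.4347,-.3723,.104),(.4188,-.3875,.06))]; print(np.round(pk))
u,v=pk[1].astype(int); u0,v0=u-60,v-60; print("origin",u0,v0)
b=cv2.resize(c["frame"][v0:v0+100,u0:u0+130,::-1],None,fx=6,fy=6,interpolation=cv2.INTER_CUBIC); cv2.imwrite("pics/m5.png",b)
E
```

```text
8.8333 [ 0.40185476 -0.39761099  0.24887824]
box ((498.01544189453125, -339.86920166015625), (225.0223388671875, 138.6584014892578), 10.505613327026367)
pin(top)  [ 0.43359705 -0.37037849  0.1033375 ] 187dial.py:14: RuntimeWarning: Mean of empty slice.
  b=inb&(W[...,2]>.074)&(np.hypot(W[...,0]-.578,W[...,1]+.33)<.03); print("btn",W[b].mean(0),b.sum(),np.percentile(W[b][:,2],[50,95]))
  ret = um.true_divide(
Traceback (most recent call last):
  File "dial.py", line 14, in look
    b=inb&(W[...,2]>.074)&(np.hypot(W[...,0]-.578,W[...,1]+.33)<.03); print("btn",W[b].mean(0),b.sum(),np.percentile(W[b][:,2],[50,95]))
                                                                                                       ~~~~~~~~~~~~~^^^^^^^^^^^^^^^^^^^
IndexError: index -1 is out of bounds for axis 0 with size 0
```

```bash
python3 - <<'E'
from h import *
c=dict(np.load("w5.npz"))
pk=[wproj(c,p) for p in ((.4607,-.3472,.07),(.4347,-.3723,.104),(.4188,-.3875,.06))]; print(np.round(pk))
u,v=pk[1].astype(int); u0,v0=u-65,v-60; print("origin",u0,v0)
b=cv2.resize(c["frame"][v0:v0+100,u0:u0+130,::-1],None,fx=6,fy=6,interpolation=cv2.INTER_CUBIC); cv2.imwrite("pics/m5.png",b)
E
```

```text
[[297. 129.]
 [310. 173.]
 [319. 191.]]
origin 245 112
```

View pics/m5.png

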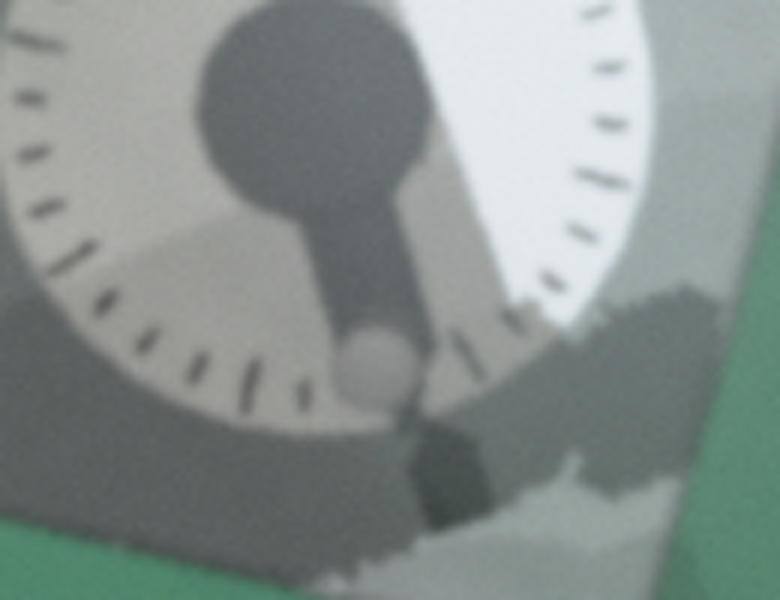

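```bash
python3 - <<'E'
from h import *
c=dict(np.load("w5.npz")); f=lambda x,y,z: wonz(c,245+x/6-.4,112+y/6-.4,z)[:2]
ax=f(315,105,.07)
W=wpts(c); print("hub z",W[129,297],W[182,312],W[190,319])
for nm,a in (("hub",ax),("box",np.array([.4605,-.3472]))):
  print(nm,a)
  for n,x,y,z in (("pin",377,370,.104),("tip",408,425,.068),("mpoint",430,421,.061),("mcent",452,475,.062),("mback",458,513,.062)):
    p=f(x,y,z)-a; print(n,np.round(np.degrees(np.arctan2(p[1],p[0])),1),np.round(np.hypot(*p)*1000,1))
E
```

```text
hub z [ 0.46094918 -0.34704418  0.0714616 ] [ 0.42407198 -0.37797534  0.06737088] [ 0.41955803 -0.38680642  0.06284465]
hub [ 0.46088224 -0.34706841]
pin -139.2 36.1
tip -139.5 48.5
mpoint -136.1 49.7
mcent -135.6 58.4
mback -136.6 64.1
box [ 0.4605 -0.3472]
pin -139.0 35.7
tip -139.3 48.1
mpoint -135.9 49.4
mcent -135.4 58.0
mback -136.4 63.8
```

send_rows(steps="0 0.0111 0.0085 0 0 0 0.112;0 0.011 0.0085 0 0 0 0.112;0 0.011 0.0085 0 0 0 0.112;0 0 0 -0.035 0 0 0;0 0 0 -0.04 0 0 0")

```text
clock: 9.25
eef_pos: [0.438, -0.3735, 0.1769]
tool_rot: [0.926, 0.377, 0.001, 0.003]
ft_force: [0.3, -1.9, -1.2]
grip_width: 0.0425
grasp_force: 0.0
```

send_rows(steps="0 0 0 -0.03 0 0 0;0 0 0 -0.03 0 0 0;0 0 0 -0.03 0 0 0;0 0 0 0 0 0 0;0 0 0 0 0 0 0")

```text
clock: 9.67
eef_pos: [0.4338, -0.3712, 0.0833]
tool_rot: [0.927, 0.376, -0.002, -0.003]
ft_force: [0.3, -0.0, 0.4]
grip_width: 0.0428
grasp_force: 0.0
```

send_rows(steps="-1 0 0 0 0 0 0;-1 0 0 0 0 0 0;-1 0 0 0 0 0 0;-1 0 0 0 0 0 0;-1 0 0 0 0 0 0")

```text
clock: 10.08
eef_pos: [0.4362, -0.3741, 0.0882]
tool_rot: [0.927, 0.375, 0.001, 0.002]
ft_force: [-2.3, 1.2, 6.3]
grip_width: 0.0091
grasp_force: 58.8
```

send_rows(steps="-1 0 0 0 0 0 0;0 0 0 0 0 0 0;0 0 0 0 0 0 0;0 0 0 0 0 0 0;0 0 0 0.035 0 0 0")

```text
clock: 10.5
eef_pos: [0.4318, -0.3698, 0.1144]
tool_rot: [0.927, 0.375, -0.003, -0.006]
ft_force: [-0.8, -0.1, -1.3]
grip_width: 0.0426
grasp_force: 0.0
```

send_rows(steps="0 0 0 0.04 0 0 0;0 -0.01 -0.01 0.04 0 0 0;0 -0.01 -0.01 0.04 0 0 0;0 -0.01 -0.01 0.01 0 0 0;0 0 0 0 0 0 0")

```text
clock: 10.92
eef_pos: [0.4062, -0.4061, 0.2542]
tool_rot: [0.927, 0.374, 0.001, 0.005]
ft_force: [0.4, 0.1, -0.8]
grip_width: 0.0426
grasp_force: 0.0
```

```bash
cat > pin.py <<'E'
from h import *
import workcell as w, sys
def meas(tag):
    c=wrist(tag); W=wpts(c); o=w.get_obs(); print(o["clock"],np.round(o["eef_pos"],4),o["tool_rot"])
    near=np.hypot(W[...,0]-.4607,W[...,1]+.3472)<.05
    d=near&(W[...,2]>.099)&(W[...,2]<.11)
    if d.any():
        uv=np.argwhere(d)[:,::-1].mean(0); p=wonz(c,*uv,.104)[:2]
    u,v=wproj(c,(.4607,-.3472,.071)); # hub circle centre
    h=near&(W[...,2]>.069)&(W[...,2]<.074)&(np.hypot(W[...,0]-.4607,W[...,1]+.3472)<.024)
    ct=max(cv2.findContours(h.astype(np.uint8),0,1)[0],key=cv2.contourArea); (hu,hv),r=cv2.minEnclosingCircle(ct); a=wonz(c,hu,hv,.071)[:2]
    m=near*0; pm=wproj(c,(.4193,-.387,.061)).astype(int); g=c["frame"].astype(int).sum(-1)
    dz=(W[...,2]>.058)&(W[...,2]<.066)&(np.hypot(W[...,0]-.4193,W[...,1]+.387)<.011)
    mu=np.argwhere(dz)[:,::-1].mean(0); M=wonz(c,*mu,.062)[:2]
    an=lambda q,a:np.degrees(np.arctan2(*(q-a)[::-1]))
    for a in (a,np.array([.4607,-.3471])): print("axis",a,"pin",p,d.sum(),an(p,a),np.linalg.norm(p-a),"marker",M,dz.sum(),an(M,a),np.linalg.norm(M-a))
if __name__=="__main__": meas(sys.argv[1])
E
python3 pin.py 6
```

```text
10.9667 [ 0.4061 -0.4043  0.2512] [0.92720669 0.37454341 0.00096234 0.00201514]
axis [ 0.46043457 -0.34680874] pin [ 0.43593544 -0.3722826 ] 164 -133.88258564758507 0.03534295953676917 marker [ 0.41777132 -0.38826827] 151 -135.81978993721094 0.05948987952614553
axis [ 0.4607 -0.3471] pin [ 0.43593544 -0.3722826 ] 164 -134.52047627722538 0.035319212847714804 marker [ 0.41777132 -0.38826827] 151 -136.19920149679183 0.0594785550158947
```

send_rows(steps="0 0.01 0.01 -0.01 0 0 0;0 0.01 0.01 -0.03 0 0 0;0 0.0093 0.0107 -0.035 0 0 0;0 0 0 -0.03 0 0 0;0 0 0 -0.03 0 0 0")

```text
clock: 11.38
eef_pos: [0.4349, -0.3682, 0.1095]
tool_rot: [0.926, 0.377, -0.001, -0.003]
ft_force: [-0.1, -0.0, -0.6]
grip_width: 0.0426
grasp_force: 0.0
```

send_rows(steps="0 0 0 -0.03 0 0 0;0 0 0 0 0 0 0;0 0 0 0 0 0 0;-1 0 0 0 0 0 0;-1 0 0 0 0 0 0")

```text
clock: 11.8
eef_pos: [0.4365, -0.3726, 0.086]
tool_rot: [0.927, 0.376, 0.001, 0.001]
ft_force: [-0.4, 0.1, -0.3]
grip_width: 0.0198
grasp_force: 0.0
```

send_rows(steps="-1 0 0 0 0 0 0;-1 0 0 0 0 0 0;-1 0 0 0 0 0 0;-1 0 0 0 0 0 0;0 0 0 0 0 0 0")

```text
clock: 12.22
eef_pos: [0.4358, -0.3727, 0.0856]
tool_rot: [0.927, 0.375, 0.0, 0.001]
ft_force: [-0.5, 0.0, -0.0]
grip_width: 0.0198
grasp_force: 0.0
```

send_rows(steps="0 0 0 0 0 0 0;0 0 0 0 0 0 0;0 0 0 0.035 0 0 0;0 0 0 0.04 0 0 0;0 -0.01 -0.01 0.04 0 0 0")

```text
clock: 12.63
eef_pos: [0.4254, -0.38, 0.1985]
tool_rot: [0.926, 0.377, -0.001, -0.002]
ft_force: [0.5, -0.7, -0.7]
grip_width: 0.0426
grasp_force: 0.0
```

send_rows(steps="0 -0.01 -0.01 0.04 0 0 0;0 -0.01 -0.01 0.01 0 0 0;0 0 0 0 0 0 0;0 0 0 0 0 0 0;0 0 0 0 0 0 0")

```text
clock: 13.05
eef_pos: [0.4049, -0.4009, 0.2459]
tool_rot: [0.927, 0.375, -0.001, -0.002]
ft_force: [0.2, 0.4, -0.1]
grip_width: 0.0427
grasp_force: 0.0
```

```bash
python3 pin.py 7
```

```text
13.1 [ 0.4049 -0.4006  0.2455] [ 9.26784174e-01  3.75587024e-01 -7.93679972e-04 -2.20285253e-03]
axis [ 0.46010214 -0.34718486] pin [ 0.43523516 -0.37187625] 191 -135.20300548165392 0.03504327524363637 marker [ 0.41787605 -0.38762829] 169 -136.23531728471917 0.05846976113394508
axis [ 0.4607 -0.3471] pin [ 0.43523516 -0.37187625] 191 -135.78523608731606 0.0355291522434469 marker [ 0.41787605 -0.38762829] 169 -136.57762515078858 0.05896128193458915
```

send_rows(steps="0 0.006 0.034 0.01 0 0 0.032;0 0.006 0.034 0.01 0 0 0.032;0 0.006 0.034 0.01 0 0 0.032;0 0.006 0.034 0.01 0 0 0.032;0 0.006 0.034 0.01 0 0 0.032")

```text
clock: 13.52
eef_pos: [0.435, -0.2292, 0.2962]
tool_rot: [0.893, 0.449, -0.001, -0.002]
ft_force: [0.8, 0.3, 1.4]
grip_width: 0.0426
grasp_force: 0.0
```

send_rows(steps="0 0.006 0.034 0.005 0 0 0.032;0 0.006 0.034 0.005 0 0 0.032;0 0.006 0.034 0.005 0 0 0.032;0 0.006 0.034 0.005 0 0 0.032;0 0.006 0.034 0.005 0 0 0.032")

```text
clock: 13.93
eef_pos: [0.4648, -0.0593, 0.3212]
tool_rot: [0.855, 0.519, -0.002, -0.001]
ft_force: [0.2, -0.3, -0.2]
grip_width: 0.0425
grasp_force: 0.0
```

send_rows(steps="0 0.007 0.034 0 0 0 0.032;0 0.007 0.034 0 0 0 0.032;0 0.007 0.034 0 0 0 0.032;0 0.007 0.034 0 0 0 0.032;0 0.007 0.034 0 0 0 0.032")

```text
clock: 14.35
eef_pos: [0.4997, 0.1106, 0.3209]
tool_rot: [0.81, 0.586, -0.002, -0.001]
ft_force: [0.5, -0.4, 0.6]
grip_width: 0.0426
grasp_force: 0.0
```

send_rows(steps="0 0.007 0.034 0 0 0 0.032;0 0.007 0.034 0 0 0 0.032;0 0.007 0.034 0 0 0 0.032;0 0.007 0.034 0 0 0 0.032;0 0 0 0 0 0 0")

```text
clock: 14.77
eef_pos: [0.5278, 0.2505, 0.3187]
tool_rot: [0.769, 0.639, -0.002, -0.002]
ft_force: [-0.2, 0.4, -1.9]
grip_width: 0.0425
grasp_force: 0.0
```

```bash
python3 - <<'E'
from h import *
import workcell as w
c=wrist("8"); o=w.get_obs(); X=Ro.from_quat(o["tool_rot"]).as_matrix()[:2,0]; print(o["clock"],o["eef_pos"],np.degrees(np.arctan2(X[1],X[0])))
W=wpts(c); g=c["frame"].astype(int).sum(-1); R=(abs(W[...,0]-.55)<.06)&(abs(W[...,1]-.34)<.1)
def rect(n,m,z):
    uv=np.argwhere(m); 
    if len(uv)<10: print(n,len(uv)); return
    P=wonz(c,uv[:,1],uv[:,0],z)[:,:2]; q=cv2.minAreaRect((P*1000).astype(np.float32)); print(n,len(uv),q, P.mean(0))
rect("tabtop",R&(W[...,2]>.15)&(W[...,2]<.165),.157)
rect("cap",R&(W[...,2]>.111)&(W[...,2]<.122)&(g>250),.117)
rect("cap+tab",R&(W[...,2]>.111),.117)
rect("walls",R&(W[...,2]>.04)&(W[...,2]<.055),.048)
print(wproj(c,(.55,.34,.157)))
s=dict(np.load("side1.npz"))
W=pts(s); q=proj(s,(.46,-.005,.09)); print(q)
u,v=wproj(c,(.55,.34,.12)).astype(int); print(u,v)
b=cv2.resize(c["frame"][max(v-75,0):v+75,max(u-100,0):u+100,::-1],None,fx=4,fy=4,interpolation=cv2.INTER_CUBIC); cv2.imwrite("pics/g8.png",b)
E
```

```text
14.8167 [0.52756559 0.2477365  0.31916953] 79.27331170394024
tabtop 683 ((549.8845825195312, 346.4718322753906), (42.91008377075195, 9.667414665222168), 79.52397918701172) [0.54989454 0.34643839]
cap 5013 ((552.1592407226562, 345.54052734375), (148.47654724121094, 34.38071823120117), 80.59223175048828) [0.55225    0.34488408]
cap+tab 53622 ((634.8969116210938, 59.202850341796875), (656.72900390625, 896.5374755859375), 74.2547607421875) [0.55929538 0.00774872]
walls 946 ((527.0280151367188, 348.8003845214844), (169.6431884765625, 18.41703224182129), 83.7302474975586) [0.52571623 0.34638835]
[327.6073196  109.55549827]
[271.70967391 279.38337898]
326 112
```

View pics/g8.png

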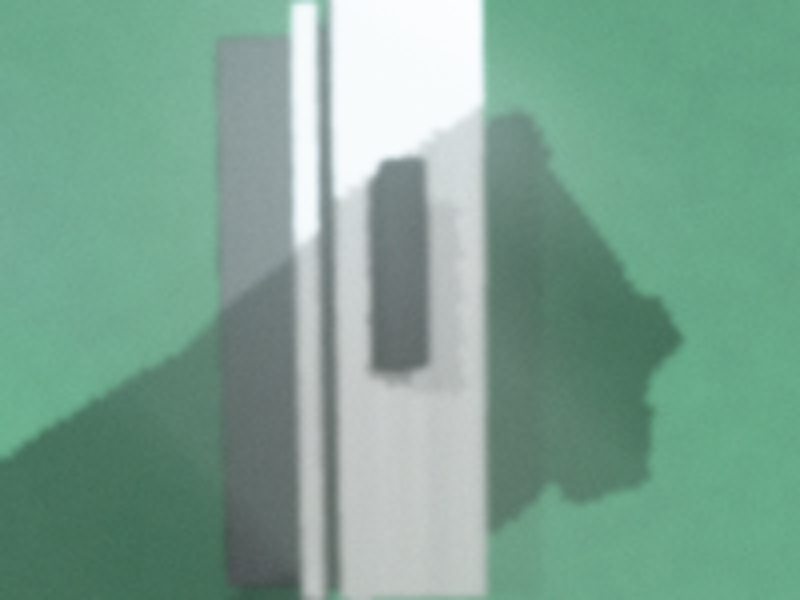

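The crop shows the dark tab at (400,265) on the cap strip (330–485), with the rack wall and base showing on the left (robot) side. So the plate is on the robot side, the lip is on +x, and guard yaw is about −10°. Now I'll grasp it.

send_rows(steps="0 0.0072 0.0315 0 0 0 0.013;0 0.0075 0.031 0 0 0 0;0 0.0075 0.031 0 0 0 0;0 0 0 -0.03 0 0 0;0 0 0 -0.03 0 0 0")

```text
clock: 15.23
eef_pos: [0.5523, 0.3401, 0.2624]
tool_rot: [0.767, 0.641, 0.002, 0.0]
ft_force: [-0.1, -0.2, -1.1]
grip_width: 0.043
grasp_force: 0.0
```

send_rows(steps="0 0 0 -0.035 0 0 0;0 0 0 -0.035 0 0 0;0 0 0 -0.035 0 0 0;0 0 0 0 0 0 0;0 0 0 0 0 0 0")

```text
clock: 15.65
eef_pos: [0.5485, 0.3358, 0.155]
tool_rot: [0.768, 0.64, -0.004, -0.001]
ft_force: [-0.3, 0.6, 0.3]
grip_width: 0.0424
grasp_force: 0.0
```

```bash
python3 - <<'E'
from h import *
import workcell as w
c=wrist("9"); o=w.get_obs(); X=Ro.from_quat(o["tool_rot"]).as_matrix(); print(o["eef_pos"],np.degrees(np.arctan2(X[1,0],X[0,0])),X[:,2])
W=wpts(c); R=(abs(W[...,0]-.55)<.02)&(abs(W[...,1]-.34)<.06)&(W[...,2]>.15)&(W[...,2]<.165)&(c["frame"].astype(int).sum(-1)<250)
P=W[R]; print(len(P)); 
if len(P)>5: print(P.mean(0),P.min(0),P.max(0))
E
```

```text
[0.55050923 0.33714025 0.15819355] 79.6570175982355 [-1.28830181e-03 -8.88981322e-04 -9.99998775e-01]
2256
[0.5513975  0.34849145 0.15571438] [0.54289272 0.32407798 0.15010934] [0.56997189 0.36859896 0.16488789]
```

send_rows(steps="0 0 0.007 -0.012 0 0 0;0 0 0 -0.01 0 0 0;0 0 0 -0.01 0 0 0;0 0 0 0 0 0 0;0 0 0 0 0 0 0")

```text
clock: 16.12
eef_pos: [0.5503, 0.3445, 0.1253]
tool_rot: [0.768, 0.641, -0.001, -0.0]
ft_force: [-0.5, 0.5, 0.7]
grip_width: 0.0425
grasp_force: 0.0
```

send_rows(steps="-1 0 0 0 0 0 0;-1 0 0 0 0 0 0;-1 0 0 0 0 0 0;-1 0 0 0 0 0 0;-1 0 0 0 0 0 0")

```text
clock: 16.53
eef_pos: [0.5483, 0.3455, 0.1273]
tool_rot: [0.767, 0.641, -0.001, -0.002]
ft_force: [-6.7, -0.2, 5.9]
grip_width: 0.0095
grasp_force: 58.2
```

send_rows(steps="-1 0 0 0 0 0 0;-1 0 0 0 0 0 0;-1 0 0 0.01 0 0 0;-1 0 0 0.01 0 0 0;-1 0 0 0 0 0 0")

```text
clock: 16.95
eef_pos: [0.5483, 0.3449, 0.147]
tool_rot: [0.767, 0.641, -0.002, -0.002]
ft_force: [-7.4, -0.3, 1.4]
grip_width: 0.0092
grasp_force: 62.0
```

send_rows(steps="-1 0 0 0.02 0 0 0;-1 0 0 0.02 0 0 0;-1 0 0 0.03 0 0 0;-1 0 0 0.035 0 0 0;-1 0 0 0.035 0 0 0")

```text
clock: 17.37
eef_pos: [0.5513, 0.3442, 0.288]
tool_rot: [0.768, 0.64, 0.001, 0.001]
ft_force: [0.9, 0.9, -1.5]
grip_width: 0.0091
grasp_force: 58.7
```

send_rows(steps="-1 0 0 0.02 0 0 0;-1 0 0 0 0 0 0.05;-1 0 0 0 0 0 0.05;-1 0 0 0 0 0 0.05;-1 0 0 0 0 0 0.04")

```text
clock: 17.78
eef_pos: [0.5519, 0.3445, 0.3073]
tool_rot: [0.703, 0.711, 0.001, 0.001]
ft_force: [-0.0, -0.4, -1.8]
grip_width: 0.0092
grasp_force: 58.6
```

```bash
python3 - <<'E'
from h import *
import workcell as w
o=w.get_obs(); X=Ro.from_quat(o["tool_rot"]).as_matrix(); print(o["eef_pos"],np.degrees(np.arctan2(X[1,0],X[0,0])),X[:,2],o["ft_force"],o["grip_width"])
c=wrist("10")
s=w.camera("scene"); np.savez("scene3.npz",**s); s2=w.camera("side"); np.savez("side3.npz",**s2)
def bar(n,W):
    P=W[(abs(W[...,0]-.544)<.014)&(abs(W[...,1])<.085)&(W[...,2]>.146)&(W[...,2]<.166)]
    if len(P)<30: print(n,len(P)); return
    A=np.polyfit(P[:,1],P[:,0],1); print(n,len(P),A,P[:,1].min(),P[:,1].max(),np.percentile(P[:,2],[50,95]))
for t in ("2","8","10","5"):
    bar("w"+t,wpts(dict(np.load(f"w{t}.npz"))))
for n,q in (("scene",s),("side",s2)):
    W=pts(q); bar(n,W)
    P=W[(abs(W[...,0]-.555)<.05)&(abs(W[...,1]-.345)<.1)&(W[...,2]>.16)&(W[...,2]<.29)&(q["frame"].astype(int).sum(-1)>300)]
    if len(P)>20: print(n,"guard",len(P),P.min(0),P.max(0),P.mean(0))
# end blocks: dark, near bar ends
    D=W[(abs(W[...,0]-.544)<.02)&(abs(W[...,1])<.16)&(W[...,2]>.13)&(W[...,2]<.19)&(q["frame"].astype(int).sum(-1)<200)]
    for sg in (-1,1):
        E=D[D[:,1]*sg>.05]; print("blk",sg,len(E),E.min(0) if len(E) else 0,E.max(0) if len(E) else 0)
E
```

```text
[0.55187601 0.34449863 0.30731626] 90.65962862319236 [ 3.39087885e-03  5.68796011e-04 -9.99994089e-01] [-0.03146714 -0.42006921 -1.79720379] 0.009246923350012065
w2 5976 [-0.02943172  0.54065405] -0.08499476405481823 0.04827116152661434 [0.15548173 0.15717677]
w8 313 [-0.03687428  0.54224784] 0.04951538738156547 0.08494400590206022 [0.15515992 0.15701   ]
w10 0
w5 0
scene 229 [-0.03271733  0.54711909] -0.08477743512460861 0.08306590067605323 [0.15519347 0.1601373 ]
scene guard 284 [0.54961569 0.2684559  0.26794288] [0.58254982 0.41804001 0.2899272 ] [0.57312976 0.34399476 0.2806966 ]
blk -1 0 0 0
blk 1 0 0 0
side 284 [-0.02766949  0.54019125] -0.08488008791217802 0.08413824657743461 [0.15597896 0.15919854]
side guard 29 [0.53622587 0.26761695 0.21392928] [0.57227585 0.41962959 0.28907686] [0.55425059 0.33693387 0.26971312]
blk -1 71 [ 0.53905724 -0.12777827  0.13564128] [ 0.55033351 -0.11824521  0.16954258]
blk 1 22 [0.53048711 0.10242856 0.13490759] [0.54412751 0.11964766 0.16978351]
```

send_rows(steps="-1 -0.0015 -0.035 0 0 0 0.004;-1 -0.0015 -0.035 0 0 0 0.004;-1 -0.0015 -0.035 0 0 0 0.004;-1 -0.0015 -0.035 0 0 0 0.004;-1 -0.0015 -0.035 0 0 0 0.004")

```text
clock: 18.35
eef_pos: [0.5433, 0.1681, 0.3065]
tool_rot: [0.697, 0.717, 0.0, 0.001]
ft_force: [0.6, -0.7, -2.8]
grip_width: 0.0093
grasp_force: 59.1
```

send_rows(steps="-1 -0.0015 -0.035 0 0 0 0;-1 -0.0015 -0.035 0 0 0 0;-1 -0.0015 -0.035 0 0 0 0;-1 -0.0015 -0.035 0 0 0 0;-1 -0.0015 -0.035 0 0 0 0")

```text
clock: 18.77
eef_pos: [0.5357, -0.0072, 0.3068]
tool_rot: [0.697, 0.717, 0.0, 0.001]
ft_force: [0.6, -0.3, -2.0]
grip_width: 0.0091
grasp_force: 59.1
```

send_rows(steps="-1 0 0 0 0 0 0;-1 0 0 -0.01 0 0 0;-1 0 0 -0.005 0 0 0;-1 0 0 0 0 0 0;-1 0 0 0 0 0 0")

```text
clock: 19.18
eef_pos: [0.5356, -0.005, 0.2909]
tool_rot: [0.696, 0.718, -0.0, -0.0]
ft_force: [-0.0, -0.5, -2.7]
grip_width: 0.0088
grasp_force: 58.9
```

```bash
cat > gb.py <<'E'
from h import *
import workcell as w,sys
o=w.get_obs(); X=Ro.from_quat(o["tool_rot"]).as_matrix(); print(o["clock"],o["eef_pos"],np.degrees(np.arctan2(X[1,0],X[0,0])),X[:,2],o["ft_force"],o["grip_width"])
for n in ("scene","side"):
    q=w.camera(n); np.savez(n+sys.argv[1]+".npz",**q); W=pts(q); g=q["frame"].astype(int).sum(-1)
    z0=o["eef_pos"][2]-.115
    M=(abs(W[...,0]-.545)<.06)&(abs(W[...,1])<.11)&(W[...,2]>z0-.01)&(W[...,2]<z0+.112)&(W[...,2]>.172)
    P=W[M]; print(n,"guard",len(P),P.min(0),P.max(0))
    top=M&(abs(W[...,2]-(z0+.105))<.006); uv=np.argwhere(top)
    if n=="scene":
        Q=np.array([onz(q,u,v,z0+.105)[:2] for v,u in uv]); print("cap",len(Q),cv2.minAreaRect((Q*1000).astype(np.float32)))
    e=P[P[:,1]<P[:,1].min()+.012]; 
    for za in np.arange(z0,z0+.11,.01):
        k=e[abs(e[:,2]-za)<.005]; 
        if len(k): print("  z",round(za,3),len(k),np.round(k[:,0].min(),4),np.round(k[:,0].max(),4))
    B=W[(abs(W[...,0]-.544)<.014)&(abs(W[...,1])<.1)&(W[...,2]>.148)&(W[...,2]<.164)]; 
    if len(B)>20: print("bar",len(B),np.polyfit(B[:,1],B[:,0],1),B[:,1].min(),B[:,1].max(),B[:,0].min(),B[:,0].max())
E
python3 gb.py 4
```

```text
19.1833 [ 0.53562256 -0.00497313  0.29087775] 91.72432211974565 [-5.80489882e-04 -1.81900781e-04 -9.99999815e-01] [-0.04206593 -0.47545814 -2.72410132] 0.008829217455764475
scene guard 1625 [ 0.51885081 -0.08314423  0.17237795] [0.56855134 0.0679556  0.28769371]
cap 420 ((547.771484375, -8.465385437011719), (39.932830810546875, 148.32054138183594), 0.5939734578132629)
  z 0.176 5 0.5235 0.5314
  z 0.186 11 0.5246 0.5377
  z 0.196 11 0.528 0.5333
  z 0.206 13 0.5242 0.5341
  z 0.216 15 0.525 0.5386
  z 0.226 9 0.527 0.5352
  z 0.236 3 0.5307 0.5358
  z 0.256 9 0.5548 0.5661
  z 0.266 11 0.556 0.5662
  z 0.276 28 0.5272 0.5686
bar 260 [-0.03073502  0.54738384] -0.0997606711468919 0.09755370386704801 0.534446670245288 0.5574142705487698
side guard 775 [ 0.51949532 -0.08488214  0.17586009] [0.55866537 0.07248974 0.28780724]
  z 0.176 5 0.5252 0.5276
  z 0.186 9 0.5238 0.5277
  z 0.196 9 0.5239 0.5281
  z 0.206 10 0.5241 0.5281
  z 0.216 13 0.5242 0.5286
  z 0.226 10 0.5244 0.5287
  z 0.236 12 0.5243 0.529
  z 0.246 12 0.525 0.5293
  z 0.256 19 0.525 0.5583
  z 0.266 28 0.5243 0.5585
  z 0.276 54 0.5245 0.5587
bar 244 [0.00140931 0.54181122] -0.09997397695219393 0.09679017486964424 0.5342215190870454 0.5500765092713954
```

send_rows(steps="-1 0.001 0 -0.015 0 0 0.01;-1 0 0 -0.02 0 0 0;-1 0 0 -0.02 0 0 0;-1 0 0 -0.02 0 0 0;-1 0 0 0 0 0 0")

```text
clock: 19.7
eef_pos: [0.5344, -0.0047, 0.2122]
tool_rot: [0.692, 0.721, -0.003, -0.003]
ft_force: [-1.1, 1.2, -2.9]
grip_width: 0.0092
grasp_force: 59.0
```

```bash
python3 gb.py 5
```

```text
19.7 [ 0.53441547 -0.0046774   0.21220296] 92.34447030212593 [-7.32875470e-03 -2.30727431e-05 -9.99973144e-01] [-1.14598888  1.20251843 -2.90868633] 0.009177254034418394
scene guard 729 [ 0.51774119 -0.08162288  0.17209416] [0.56581339 0.0666607  0.20910157]
cap 414 ((545.3509521484375, -7.338722229003906), (43.955421447753906, 148.23988342285156), 0.46562832593917847)
  z 0.177 9 0.5548 0.5647
  z 0.187 12 0.5546 0.5649
  z 0.197 26 0.5234 0.5639
bar 280 [-0.02083583  0.54605725] -0.0994240266418832 0.09763352994206242 0.5303094499683358 0.5579844483800644
side guard 503 [ 0.51877272 -0.0852676   0.17260562] [0.55866044 0.05567645 0.20892451]
  z 0.177 18 0.5249 0.5571
  z 0.187 20 0.5254 0.5576
  z 0.197 31 0.5256 0.5575
bar 135 [-0.03628143  0.53968565] -0.09462677467509414 -0.01682207208894799 0.5345524440954387 0.5497804074468607
```

send_rows(steps="-1 0.001 0 -0.012 0 0 0;-1 0 0 -0.01 0 0 0;-1 0 0 -0.008 0 0 0;-1 0 0 -0.004 0 0 0;-1 0 0 0 0 0 0")

```text
clock: 20.22
eef_pos: [0.5372, -0.0052, 0.1813]
tool_rot: [0.693, 0.721, -0.001, -0.001]
ft_force: [-0.0, -0.3, -1.4]
grip_width: 0.0091
grasp_force: 58.9
```

send_rows(steps="-1 0 0 -0.003 0 0 0;-1 0 0 -0.002 0 0 0;-1 0 0 -0.001 0 0 0;-1 0 0 0 0 0 0;-1 0 0 0 0 0 0")

```text
clock: 20.63
eef_pos: [0.5379, -0.0053, 0.1762]
tool_rot: [0.693, 0.721, 0.0, 0.0]
ft_force: [-0.2, 0.6, -1.8]
grip_width: 0.0093
grasp_force: 59.0
```

```bash
python3 gb.py 6
```

```text
20.6333 [ 0.53785554 -0.0052946   0.17618178] 92.28817987217498 [ 3.02916360e-04 -2.11652781e-06 -9.99999954e-01] [-0.19740834  0.64123141 -1.82827408] 0.009251006663744541
scene guard 3 [ 0.54166298 -0.02389286  0.17218605] [0.54669442 0.0021754  0.17273272]Traceback (most recent call last):
  File "gb.py", line 11, in <module>
    Q=np.array([onz(q,u,v,z0+.105)[:2] for v,u in uv]); print("cap",len(Q),cv2.minAreaRect((Q*1000).astype(np.float32)))
                                                                           ~~~~~~~~~~~~~~~^^^^^^^^^^^^^^^^^^^^^^^^^^^^^
cv2.error: OpenCV(4.12.0) /io/opencv/modules/imgproc/src/convhull.cpp:143: error: (-215:Assertion failed) total >= 0 && (depth == CV_32F || depth == CV_32S) in function 'convexHull'
```

Not yet in contact; I'll go down in small steps.

send_rows(steps="-1 0 0 -0.002 0 0 0;-1 0 0 -0.001 0 0 0;-1 0 0 -0.001 0 0 0;-1 0 0 0 0 0 0;-1 0 0 0 0 0 0")

```text
clock: 21.1
eef_pos: [0.5379, -0.0053, 0.173]
tool_rot: [0.693, 0.721, 0.0, 0.0]
ft_force: [-1.9, -0.6, 5.9]
grip_width: 0.0088
grasp_force: 60.0
```

send_rows(steps="-1 0 0 -0.001 0 0 0;-1 0 0 -0.001 0 0 0;-1 0 0 0 0 0 0;-1 0 0 0 0 0 0;-1 0 0 0 0 0 0")

```text
clock: 21.52
eef_pos: [0.5379, -0.0053, 0.1729]
tool_rot: [0.693, 0.721, 0.001, 0.001]
ft_force: [-6.7, 0.3, 15.0]
grip_width: 0.0087
grasp_force: 61.7
```

send_rows(steps="-1 0 0 0.0015 0 0 0;-1 0 0 0 0 0 0;-0.5 0 0 0 0 0 0;-0.3 0 0 0 0 0 0;-0.2 0 0 0 0 0 0")

```text
clock: 21.93
eef_pos: [0.5379, -0.0053, 0.1711]
tool_rot: [0.693, 0.721, -0.0, -0.0]
ft_force: [-0.3, 0.2, 0.7]
grip_width: 0.034
grasp_force: 0.0
```

send_rows(steps="0 0 0 0 0 0 0;0 0 0 0 0 0 0;0 0 0 0 0 0 0;0 0 0 0.01 0 0 0;0 0 0 0.02 0 0 0")

```text
clock: 22.35
eef_pos: [0.5359, -0.0052, 0.1997]
tool_rot: [0.693, 0.721, -0.002, -0.002]
ft_force: [0.1, 0.6, -0.2]
grip_width: 0.0427
grasp_force: 0.0
```

send_rows(steps="0 0 0 0.04 0 0 0;0 0 0 0.04 0 0 0;0 0 0 0.03 0 0 0;0 0 0 0 0 0 0;0 0 0 0 0 0 0")

```text
clock: 22.77
eef_pos: [0.5391, -0.0053, 0.3149]
tool_rot: [0.693, 0.721, 0.002, 0.002]
ft_force: [0.4, 0.1, -0.3]
grip_width: 0.0428
grasp_force: 0.0
```

```bash
python3 - <<'E'
from h import *
import workcell as w
print(w.get_obs()["eef_pos"])
a=w.camera("scene");b=w.camera("side"); np.savez("scene7.npz",**a); np.savez("side7.npz",**b)
W=pts(b); P=W[(abs(W[...,0]-.545)<.05)&(abs(W[...,1])<.11)&(W[...,2]>.05)&(W[...,2]<.21)&(W[...,0]<.58)]; e=P[abs(P[:,1]+.08)<.01]
for z in np.arange(.055,.2,.012):
    k=e[abs(e[:,2]-z)<.006]
    if len(k): print(round(z,3),len(k),k[:,0].min(),k[:,0].max())
def crop(c,p,s,sz):
    u,v=proj(c,p).astype(int); h,w_=int(sz[1]/s/2),int(sz[0]/s/2); return cv2.resize(c["frame"][max(v-h,0):v+h,max(u-w_,0):u+w_,::-1],sz,interpolation=cv2.INTER_CUBIC)
M=np.vstack([np.hstack([crop(b,(.53,-.05,.12),3,(400,300)),crop(a,(.53,0,.12),3,(400,300))]),np.hstack([crop(b,(.46,-.36,.06),3,(400,300)),crop(b,(.53,-.05,.12),1.3,(400,300))])])
cv2.imwrite("pics/f7.png",M)
E
```

```text
[ 0.53910517 -0.00529567  0.31492286]
0.055 3 0.5464594767543149 0.5509454276250033
0.067 10 0.5443928021459589 0.5489822855954787
0.079 11 0.5422907449555534 0.5469769159528909
0.091 10 0.5402334888440211 0.5449227858012747
0.103 2 0.5382459703517565 0.538604285701919
0.127 1 0.5377264901209663 0.5377264901209663
0.139 16 0.5306092472639913 0.565089184988883
0.151 40 0.5284220933297272 0.5633906243036336
0.163 87 0.5273186132229613 0.5611560501635718
```

View pics/f7.png

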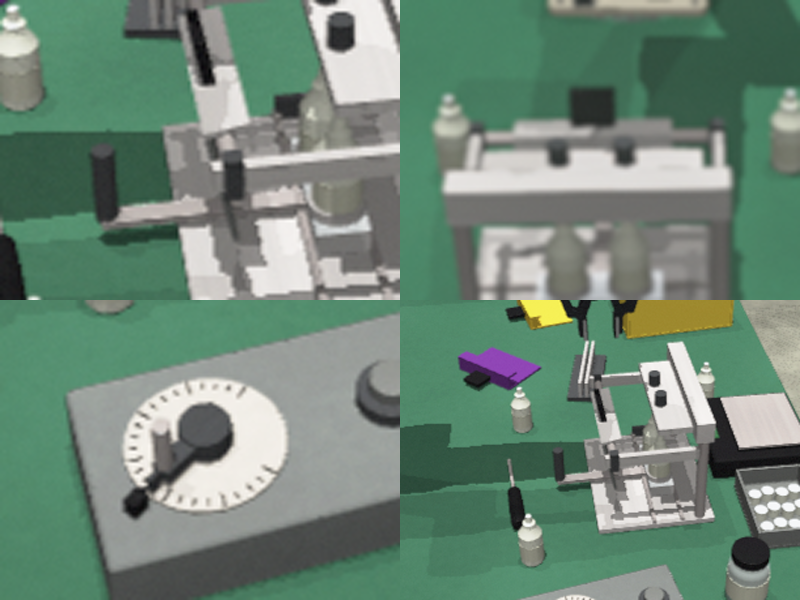

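The picture shows the guard hanging over the bar mid-way, with its tab at (205,50) in the side crop. The dial pointer faces the marker at (135,503), the carriage is home with the bottles under the nozzles, and the bystanders are in place. Now the button, with the fingers shut.

send_rows(steps="-1 0.0044 -0.0356 0 0 0 0;-1 0.0044 -0.0356 0 0 0 0;-1 0.0044 -0.0356 0 0 0 0;-1 0.0044 -0.0356 0 0 0 0;-1 0.0044 -0.0356 0 0 0 0")

```text
clock: 23.28
eef_pos: [0.5589, -0.1845, 0.3097]
tool_rot: [0.693, 0.721, -0.001, -0.002]
ft_force: [0.6, 0.0, 0.7]
grip_width: -0.0003
grasp_force: 0.0
```

send_rows(steps="-1 0.0044 -0.0356 0 0 0 0;-1 0.0044 -0.0356 0 0 0 0;-1 0.0044 -0.0356 0 0 0 0;-1 0.0044 -0.0356 0 0 0 0;-1 0 0 -0.03 0 0 0")

```text
clock: 23.7
eef_pos: [0.5807, -0.3348, 0.2853]
tool_rot: [0.695, 0.719, 0.0, 0.007]
ft_force: [0.8, -0.6, 1.9]
grip_width: 0.0001
grasp_force: 0.0
```

send_rows(steps="-1 0 0 -0.04 0 0 0;-1 0 0 -0.04 0 0 0;-1 0 0 -0.04 0 0 0;-1 0 0 -0.04 0 0 0;-1 0 0 0 0 0 0")

```text
clock: 24.12
eef_pos: [0.5698, -0.3216, 0.1091]
tool_rot: [0.693, 0.721, -0.003, -0.011]
ft_force: [-1.9, 1.3, -2.6]
grip_width: 0.0001
grasp_force: 0.0
```

```bash
python3 - <<'E'
from h import *
import workcell as w
o=w.get_obs(); print(o["clock"],o["eef_pos"],o["ft_force"])
c=wrist("11"); W=wpts(c); 
r=np.hypot(W[...,0]-.578,W[...,1]+.325)<.04
for lo,hi in((.058,.066),(.066,.072),(.072,.08)):
    P=W[r&(W[...,2]>lo)&(W[...,2]<hi)]; print(lo,len(P),P.mean(0) if len(P) else 0,P.min(0) if len(P) else 0,P.max(0) if len(P) else 0)
E
```

```text
24.1167 [ 0.56984083 -0.32157699  0.1090887 ] [-1.8565811   1.26939049 -2.61164591]
0.058 2197 [ 0.57933913 -0.31608492  0.06144543] [ 0.5559461  -0.3434564   0.05804515] [ 0.60155546 -0.3020453   0.06599923]
0.066 1463 [ 0.57955709 -0.32011889  0.07082503] [ 0.5642627  -0.33419546  0.06602907] [ 0.59341455 -0.30968027  0.07199813]
0.072 285 [ 0.58002375 -0.32144876  0.07233184] [ 0.56584636 -0.33311552  0.07200065] [ 0.59139238 -0.31098395  0.0732529 ]
```

send_rows(steps="-1 0 0 0 0 0 0;-1 0 0 -0.01 0 0 0;-1 0 0 -0.01 0 0 0;-1 0 0 -0.01 0 0 0;-1 0 0 0 0 0 0")

```text
clock: 24.58
eef_pos: [0.5766, -0.3252, 0.09]
tool_rot: [0.693, 0.721, -0.0, -0.001]
ft_force: [0.0, 0.3, -0.1]
grip_width: -0.0001
grasp_force: 0.0
```

send_rows(steps="-1 0 0 -0.005 0 0 0;-1 0 0 -0.005 0 0 0;-1 0 0 -0.004 0 0 0;-1 0 0 -0.003 0 0 0;-1 0 0 0 0 0 0")

```text
clock: 25.0
eef_pos: [0.5769, -0.3254, 0.0736]
tool_rot: [0.693, 0.721, -0.0, -0.001]
ft_force: [-1.0, 0.3, -0.7]
grip_width: 0.0002
grasp_force: 0.0
```

send_rows(steps="-1 0 0 -0.003 0 0 0;-1 0 0 -0.002 0 0 0;-1 0 0 -0.002 0 0 0;-1 0 0 -0.002 0 0 0;-1 0 0 0 0 0 0")

```text
clock: 25.42
eef_pos: [0.5777, -0.3258, 0.0663]
tool_rot: [0.693, 0.721, 0.0, 0.001]
ft_force: [-1.5, 1.3, 3.7]
grip_width: 0.0001
grasp_force: 2.3
```

send_rows(steps="-1 0 0 -0.001 0 0 0;-1 0 0 -0.001 0 0 0;-1 0 0 0 0 0 0;-1 0 0 0 0 0 0;-1 0 0 0 0 0 0")

```text
clock: 25.83
eef_pos: [0.5777, -0.3259, 0.066]
tool_rot: [0.693, 0.721, 0.0, 0.001]
ft_force: [-3.7, 3.2, 11.5]
grip_width: -0.0005
grasp_force: 5.7
```

send_rows(steps="-1 0 0 -0.001 0 0 0;-1 0 0 -0.001 0 0 0;-1 0 0 0 0 0 0;-1 0 0 0 0 0 0;-1 0 0 0 0 0 0")

```text
clock: 26.25
eef_pos: [0.5778, -0.3259, 0.0659]
tool_rot: [0.693, 0.721, 0.0, 0.002]
ft_force: [-6.7, 4.4, 19.1]
grip_width: -0.0004
grasp_force: 9.4
```

send_rows(steps="-1 0 0 0.01 0 0 0;-1 0 0 0.02 0 0 0;-1 0 0 0.03 0 0 0;-1 0 0 0.04 0 0 0;-1 0 0 0.04 0 0 0")

```text
clock: 26.67
eef_pos: [0.5764, -0.3251, 0.2014]
tool_rot: [0.693, 0.721, -0.0, -0.002]
ft_force: [1.4, -0.5, 0.0]
grip_width: 0.0003
grasp_force: 0.0
```

send_rows(steps="-1 0 0 0.02 0 0 0;-1 -0.02 -0.01 0 0 0 0;-1 -0.02 -0.01 0 0 0 0;-1 -0.02 0 0 0 0 0;-1 0 0 0 0 0 0")

```text
clock: 27.08
eef_pos: [0.5139, -0.3462, 0.2215]
tool_rot: [0.694, 0.72, -0.001, -0.001]
ft_force: [0.3, -0.3, -0.3]
grip_width: 0.0
grasp_force: 0.0
```

```bash
python3 - <<'E'
from h import *
import workcell as w
o=w.get_obs(); print(o["clock"],o["eef_pos"],o["ft_force"])
a=w.camera("scene"); b=w.camera("side")
A,B=pts(a),pts(b)
def st(n,W,lo,hi):
    P=W[((W>lo)&(W<hi)).all(-1)]; print(n,len(P),np.round(P.mean(0),4) if len(P) else 0)
S7=pts(dict(np.load("side7.npz"))); C7=pts(dict(np.load("scene7.npz")))
for n,W,V in (("side",B,S7),("scene",A,C7)):
    for t,lo,hi in (("guard",(.51,-.09,.15),(.575,.08,.21)),("post",(.43,-.04,.04),(.48,.04,.1)),("btn",(.55,-.36,.066),(.61,-.29,.085)),("pin",(.4,-.41,.09),(.5,-.3,.11))): st(n+t,W,lo,hi); st("  before",V,lo,hi)
E
```

```text
27.0833 [ 0.51388821 -0.34615124  0.22148101] [ 0.30865688 -0.34817812 -0.27501978]
sideguard 0 0
  before 687 [ 0.5407 -0.0221  0.1671]
sidepost 159 [ 0.456  -0.0098  0.071 ]
  before 158 [ 0.4559 -0.0099  0.0712]
sidebtn 175 [ 0.5781 -0.3289  0.0717]
  before 183 [ 0.5779 -0.3296  0.0717]
sidepin 57 [ 0.4351 -0.3763  0.1011]
  before 60 [ 0.4353 -0.3763  0.1003]
sceneguard 639 [ 0.5472 -0.0068  0.1684]
  before 648 [ 0.5472 -0.006   0.1682]
scenepost 0 0
  before 0 0
scenebtn 69 [ 0.5856 -0.3279  0.0716]
  before 70 [ 0.5851 -0.327   0.0708]
scenepin 20 [ 0.441  -0.3752  0.0986]
  before 20 [ 0.4415 -0.3751  0.0988]
```

```bash
python3 -c "
from workcell import *
print(job_done())"
```

```text
the job is handed in; nothing more can be done
None
```

I did all four steps in order and handed the job in after 27 s of robot time: the carriage is home, the dial pointer is within about 1° of the index marker, the guard hangs at mid-bar (leaning about 10°), and the start button was pressed right down and released. The fingers pushed the post with about 51 N at the carriage stop, above the 40 N limit stated for the arm or gripper body. I don't know whether that limit covers the fingers, and no verdict came back.

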